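Dock a heating block over the retaining sill

TASK

Put the steel heating block into the white dock: slide it along the bench, red-lug end first, until that leading edge butts squarely against the dock's yellow sill, tip the edge up over the sill with the rear edge still down on the bench and let it rest on the sill, then slide the block on until it drops flat inside, and press it home against the black rubber stop with a steady push of about 10 N for a second. Tip and slide the block, never carry it or stand it on end (the lug is there to hold it by), and be gentle: butt the sill with less than 30 N and press the stop with less than 20 N. Leave the little blue-labelled bottle and the light-blue box where they are.

Things in the scene. Friction and masses are not known exactly. Their poses are not given: they have to be found in the camera images.
- block: steel heating block with dark wells in its top, 92 mm (its x) by 110 mm (its y) by 40 mm high, 0.55 to 0.85 kg, loose; origin at the centre of its underside, z up. Leading face toward its own -y (lug end), rear face toward +y. It slides with 3 to 6 N of friction. As its middle passes the sill it rocks forward onto the dock's floor, the rear rising to about 25 mm until it drops in past the sill
- lug (a point): grip point in the red lug on the block: an upright plate 12 mm thick (block x), 28 mm long (block y), standing 38 mm above the block's top, 30 mm from the block's centre toward the leading face; the point is 64 mm above the underside, 14 mm below the lug's top. Pinched across its 12 mm, the block tips with it. (Pushed from behind while tipped back, finger friction can hold the rear down)
- lead_edge (a point): middle of the leading bottom edge of the block (y = -55 mm on the block)
- rear_edge (a point): middle of the rear bottom edge of the block (y = +55 mm on the block)
- dock: white dock fixed to the bench, open at the top; origin on the bench under the middle of its inner floor, z up. The block goes in toward the dock's own -y. Inner floor 4 mm above the bench, inside 99 mm wide (x) and 117 mm long (y) from sill to stop, side walls 22 mm high with flared mouths that reach 25 mm out in front of the sill
- sill: yellow raised sill across the dock's mouth, 8 mm thick (y), top 14 mm above the bench; origin on the bench under its middle (dock y = +62.5 mm); fixed to the dock
- sill_top (a point): middle of the sill's outer top edge, 14 mm above the bench (dock y = +66.5 mm); the block butts against the upright face below it
- stop: upright end wall of the dock, 34 mm high, with two black rubber pads; origin on the bench under the middle of the pads' face (dock y = -58.5 mm); fixed to the dock. When the block is home its leading face lies on the pads; force on it builds only once the block touches (the push at the tool also carries the block's sliding friction)
- stop_face (a point): middle of the face of the rubber pads, 20 mm above the bench (dock y = -58.5 mm)
- dye_bottle: small bottle with a black cap and blue label, 26 mm across and 62 mm high, bystander; origin at its foot
- cover_box: small light-blue box, 39 x 47 x 16 mm, bystander; origin at its underside
- microscope: tall black and white microscope fixed on the bench right of the dock: keep clear of it. It fills x 0.39 to 0.78 m, y -0.31 to -0.13 m, up to 0.43 m high; origin at its foot. The robot starts on its far side and must go round or over it
- vortex_mixer: round white mixer fixed behind the dock, 117 mm across, 143 mm high; origin at its foot; keep clear of it

How it is judged (in metres and radians):
On the way, in this order (a step that is already met when the one before it is completed fails the run):
1. the block, flat on the bench, is butted square against the sill (more than 1.5 N, within 4 degrees) (contact force between block and sill above 1.5 N and angle between block's own z axis and vertical below 0.05 rad and angle between the y axis of block and the y axis of dock, either way round below 0.07 rad and y of lead_edge in the frame of dock above 0.06 m), for 0.1 s.
2. the leading edge is over the sill and the block rests on it, with the rear edge still on the bench (contact force between block and sill above 0.8 N and y of lead_edge in the frame of dock below 0.063 m and height (world z) of lead_edge above 0.0125 m and height (world z) of rear_edge below 0.006 m), for 0.2 s.
3. the block lies in the dock and is pressed against the stop with more than 5 N (and never over 20 N) for 0.5 s (contact force between block and stop above 5 N and height (world z) of rear_edge below 0.008 m and angle between block's own z axis and vertical below 0.03 rad), for 0.5 s.
At the end, for the whole second after the job is handed in: The block lies flat on the dock's floor behind the sill (both bottom edges within 3 mm of the floor's height), its leading face within 2.5 mm of the rubber pads, at rest and released. It is square to the dock within 3 degrees and the robot has let go (y of lead_edge in the frame of dock below -0.056 m and y of rear_edge in the frame of dock below 0.056 m and height (world z) of each of rear_edge, lead_edge below 0.007 m and angle between block's own z axis and vertical below 0.03 rad and angle between the y axis of block and the y axis of dock, either way round below 0.06 rad and horizontal distance between block and dock below 0.012 m and linear speed of block below 0.01 m/s); the robot touches nothing.
It fails at once if the block is carried: its rear edge rises more than 40 mm above the bench (height (world z) of rear_edge above 0.04 m).
It fails at once if the block is tipped more than 30 degrees (angle between block's own z axis and vertical above 0.52 rad).
It fails at once if the block's leading face is rammed against the sill with over 30 N (contact force between block and sill above 30 N and height (world z) of lead_edge below 0.012 m and y of lead_edge in the frame of dock above 0.062 m).
It fails at once if the block is pressed against the stop with more than 20 N (contact force between block and stop above 20 N).
It fails at once if a bystander is disturbed (distance of any of dye_bottle, cover_box from where it was at the start of the episode above 0.02 m).
It also fails if it takes over 72 s, if anything falls off the work surface, if the arm or the gripper's body presses on something with over 40 N, if the wrist force passes 120 N, or if a joint passes its speed limit or range.

ROBOT

A 7-joint arm with a two-finger parallel gripper is mounted at the origin on a cart in front of the work surface, level with it; the furniture and walls round the work are solid. World frame = base frame: x ahead of the robot, y to its left, z up, the work surface at z = 0. Lengths are in m, angles in degrees, forces in N, time in s.
With the tool pointing down it reaches from about 0.35 to 0.9 m from the base axis. Payload 7.2 kg.
Tool frame: the origin (TCP) lies midway between the tips of the shut fingers; the grasp point (between the pads) lies 19 mm behind it; z points along the fingers, y is the line along which they close (so a half turn about z gives the same grasp; the last joint's range is limited). The gripper opens to 88 mm and grips with 3 to 60 N. Pads are 20 mm wide; open, the fingers measure 115 mm over their backs; the gripper's body (75 mm by 178 mm) begins 61 mm behind the grasp point.
Start: joints at [61.811, 23.554, -0.728, 91.456, 0.321, 64.991, -4.71], TCP at [0.257, -0.57, 0.223] pointing down, gripper open.
Joint ranges: [-169.25, 169.25], [-16.82, 113.86], [-84.01, 82.57], [7.8, 145.47], [-59.2, 239.2], [7.22, 106.19], [-163.78, 163.78]. Speed limits (degrees/s): [136.94, 136.94, 172.46, 172.46, 180, 180, 180].

INTERFACE

Orientations are given as a 3x3 rotation matrix whose columns are the frame's x, y, z axes.
In Python, from bench import bot gives the robot as it stands. Calls block until the motion is done:
- bot.move_pose(position, orientation): joint-space move of the TCP to a pose.
- bot.movel(position, rotation=None, velocity=0.15, guard=None): straight line of the TCP; rotation=None keeps the orientation; velocity is the mean speed in m/s. With guard (N) it stops when the force on the tool has changed by that much, and returns True; else False.
- bot.set_joints(angles): joint-space move.
- bot.let_go() and bot.grasp(force=None): open the fingers fully, or close them until they stop; force is the grip in N (None keeps the last).
- bot.wait(seconds).
- bot.ik(position, orientation): joint angles nearest the present ones, or None.
- bot.get_obs(): the state.
- bot.get_image(name): name is "side" or "top" or "wrist"; returns (picture, depth): 480x640x3 uint8, blue, green, red; 480x640 float32, m along the optical axis (not along the pixel's ray), 0 where there is no reading.
- bot.camera_params(name): a dict with "K" (3x3 intrinsics, pixels), "position" and "orientation" of the camera in the world; the wrist camera has in their place "T_tool_cam" (4x4, takes a point from camera to tool coordinates, whose origin is the TCP and whose axes are the flange's). Camera axes: x right, y down, z forward; pixel columns grow to the right and rows downward; lengths in m; the calibration is good to about 2 mm. A picture is of the moment at which its call begins: read the wrist's pose just before it. camera_params takes no time and is no camera call.
A pose or a line that the arm cannot do raises bot.IKError and nothing moves.
- bot.job_done(): hands the job in; it is judged then, once.
Trained networks look in the newest picture that a camera, given by its name, has taken for a name from the list of things; names that differ only in an ending like _2 or _b are one class to them, and where a whole thing is asked for, a point or a joint stands for the part that bears it (a point fixed in the world has none). Each returns a list of dicts, best first, with "score" (0 to 1); they miss things now and then, are a little off and sometimes report something else, mostly with a low value. They report only what shows in the picture. A call takes as long as a camera call.
- bot.masks_of(camera, name): "pixels" (480x640 bool, what is visible of it) and "uv" ([column, row] in pixels, amid what is visible of it).
- bot.tip_of(camera, name): "uv" ([column, row] in pixels: a listed point, or the origin of a listed thing).
The state is a dict: "time": time; "qpos": joint angles; "joint_vel": joint speeds; "joint_torque": joint torques, N m; "tool_pos": TCP position; "eef_rot": TCP orientation; "ft_force": force on the tool from outside, world axes, zero at the start; "wrist_torque": the same for the moment, N m; "opening": finger opening in m; "grip_force": force on a finger pad.
Only numpy, scipy, OpenCV 4.12 (cv2) and the standard library are available. Lean on these libraries where they do the work, as an engineer would, in place of code of your own. Each camera call takes 0.05 s, during which the arm holds its last target. There are 200 camera calls.

## Working session

There is one attempt and no reset: what is moved stays moved. The work goes in short steps, each a Python script; the robot and the scene stay as the last script left them, time stands still between calls to the robot, and variables do not carry over. Pictures are saved under pics/ and viewed, at most 10 in all, crops included, and the job is handed in when it is done.

```bash
mkdir -p pics; ls
python3 - <<'E'
from bench import bot
import cv2,numpy as np
o=bot.get_obs();print(o['time'],o['tool_pos'],o['eef_rot'],o['ft_force'],o['opening'])
ims=[]
for c in('side','top'):
    im,d=bot.get_image(c);cv2.imwrite(f'pics/{c}0.png',im);np.savez(f'pics/{c}0.npz',d=d)
    p=bot.camera_params(c);print(c,p)
    for n in('block','lug','lead_edge','rear_edge','dock','sill_top','stop_face','dye_bottle','cover_box','vortex_mixer'):
        r=bot.tip_of(c,n);print(n,[(np.round(q['uv']),round(q['score'],2)) for q in r[:2]])
print(bot.get_obs()['time'])
E
```

```text
pics
0.0 [ 0.2567904  -0.56927006  0.22179516] [[ 9.11490763e-01  4.11319803e-01 -7.80454394e-04]
 [ 4.11320520e-01 -9.11489702e-01  1.39739579e-03]
 [-1.36599583e-04 -1.59473026e-03 -9.99998719e-01]] [0.3375944  0.14879165 0.10421875] 0.08769939143843235
side {'K': array([[468.10953106,   0.        , 320.21155341],
       [  0.        , 468.10953106, 240.93969306],
       [  0.        ,   0.        ,   1.        ]]), 'position': array([0.40975298, 0.84944058, 0.48969745]), 'orientation': array([[-0.98246471, -0.1054644 ,  0.15375421],
       [-0.18565878,  0.47754925, -0.85876512],
       [ 0.01714395, -0.87225224, -0.48875568]])}
block [(array([341., 342.]), 0.75), (array([368., 257.]), 0.61)]
lug [(array([339., 296.]), 0.62), (array([230., 346.]), 0.61)]
lead_edge []
rear_edge [(array([344., 364.]), 0.83)]
dock [(array([367., 254.]), 0.8), (array([261., 303.]), 0.43)]
sill_top [(array([369., 268.]), 0.61)]
stop_face [(array([369., 237.]), 0.98), (array([228., 344.]), 0.17)]
dye_bottle [(array([226., 343.]), 0.59)]
cover_box [(array([262., 301.]), 0.72)]
vortex_mixer []
top {'K': array([[625.01029147,   0.        , 320.23531838],
       [  0.        , 625.01029147, 234.87270246],
       [  0.        ,   0.        ,   1.        ]]), 'position': array([0.48728511, 0.10349593, 1.3450784 ]), 'orientation': array([[-0.02589392, -0.99830667,  0.05208927],
       [-0.99948436,  0.02486439, -0.02031681],
       [ 0.01898723, -0.05258849, -0.99843574]])}
block [(array([221., 270.]), 0.74)]
lug [(array([231., 267.]), 0.66)]
lead_edge [(array([246., 263.]), 0.81)]
rear_edge [(array([229., 268.]), 0.62)]
dock [(array([341., 279.]), 0.79), (array([229., 265.]), 0.53)]
sill_top [(array([310., 290.]), 0.87)]
stop_face [(array([369., 281.]), 0.69)]
dye_bottle [(array([230., 268.]), 0.67), (array([200., 197.]), 0.66)]
cover_box [(array([248., 202.]), 0.71), (array([197., 200.]), 0.41)]
vortex_mixer [(array([250., 206.]), 0.69)]
1.1
```

View pics/top0.png

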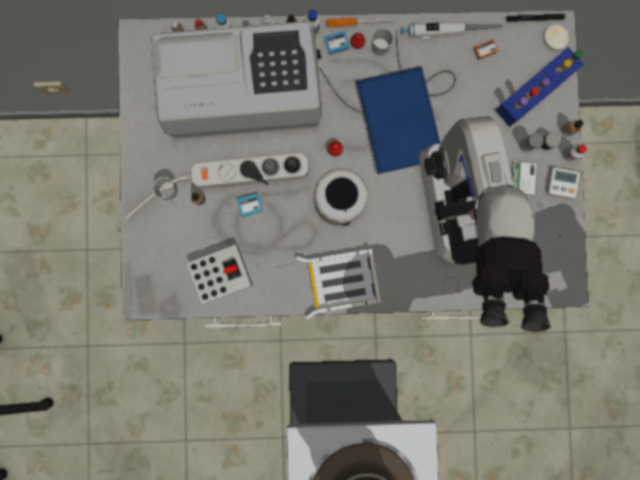

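View pics/side0.png

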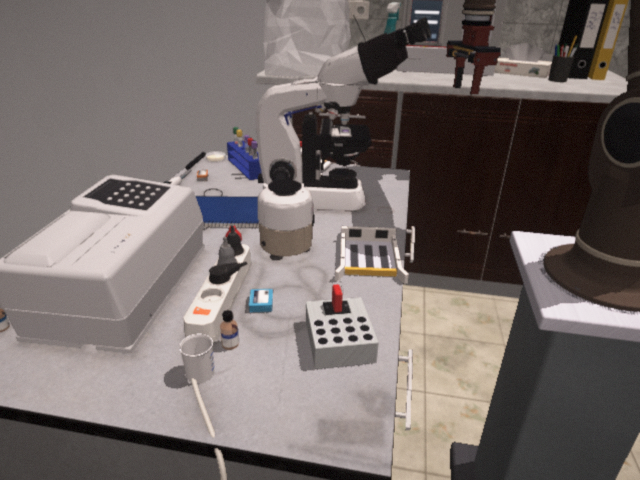

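The top view shows the block at about (218,270) with its red lug at (231,268), pointing right toward the dock. The dock is at (342,278), with its yellow sill at (312,285). The bottle is at (199,197), the box at (249,204), the mixer at (341,195) and the microscope at (490,220). The side view agrees. Next I'll measure positions from depth.

```bash
cat > h.py <<'E'
import numpy as np,cv2
def cloud(bot,cam,d,T=None):
    p=bot.camera_params(cam);K=p['K'];v,u=np.mgrid[:480,:640]
    P=np.stack([(u-K[0,2])/K[0,0]*d,(v-K[1,2])/K[1,1]*d,d],-1)
    if T is None: R,t=p['orientation'],p['position']
    else: R,t=T[:3,:3],T[:3,3]
    return P@np.array(R).T+t
def rect(P,m):
    x=P[m][:,:2].astype(np.float32)
    (c,s,a)=cv2.minAreaRect(x*1000);return np.round(c,1),np.round(s,1),round(a,2)
def rep(bot,im,P,ok):
    b,g,r=[im[...,i].astype(int) for i in range(3)]
    yel=ok&(r>150)&(g>100)&(b<100)&(P[...,2]<.03)&(P[...,0]>.2)&(P[...,0]<.6)&(abs(P[...,1])<.5)
    red=ok&(r>120)&(g<60)&(b<60)&(P[...,2]>.04)&(P[...,2]<.1)&(P[...,0]<.5)
    for n,m in(('yellow',yel),('red',red)):
        if m.sum()>5: print(n,m.sum(),rect(P,m),'med',np.round(np.median(P[m],0),4),'zmax',P[m][:,2].max())
    return yel,red
E
python3 - <<'E'
from bench import bot
from h import *
for c in('top','side'):
    im=cv2.imread(f'pics/{c}0.png');d=np.load(f'pics/{c}0.npz')['d'];P=cloud(bot,c,d);ok=d>0
    print(c);rep(bot,im,P,ok)
    uv={'top':(218,285),'side':(345,340)}[c]
    box=np.zeros_like(ok)
    if c=='top': box[235:310,180:255]=1
    else: box[290:370,295:385]=1
    m=ok&box&(P[...,2]>.03)&(P[...,2]<.047)
    print('blocktop',m.sum(),rect(P,m),np.median(P[m],0))
    if c=='top':
        m=np.zeros_like(ok);m[240:320,292:385]=1
        for lo,hi in((.018,.027),(.028,.04),):
            k=ok&m&(P[...,2]>lo)&(P[...,2]<hi);print('dock',lo,k.sum(),rect(P,k))
        for n,(v,u) in dict(bottle=(197,199),box=(204,249),mixer=(195,341)).items(): print(n,np.round(P[v-3:v+4,u-3:u+4].reshape(-1,3).mean(0),3))
q=bot.get_obs()['qpos']
for p in([.17,-.36,.52],[.4,-.1,.52],[.3,.2,.3]):
    print(p,bot.ik(p,bot.get_obs()['eef_rot']))
E
python3 -c "
import cv2;i=cv2.imread('pics/top0.png')[230:330,170:400];cv2.imwrite('pics/crop.png',cv2.resize(i,None,fx=3.4,fy=3.4,interpolation=2))"
```

```text
top
yellow 140 (array([450.6,  94.6]), array([94.7,  7.3]), 8.31) med [0.4494 0.0942 0.0136] zmax 0.020042711439830274
red 68 (array([489.5, 261.5]), array([10.7, 23.5]), 18.59) med [0.489  0.2617 0.0778] zmax 0.0835748855054057
blocktop 2214 (array([480. , 290.7]), array([ 92.1, 110.9]), 19.4) [0.47802754 0.29267687 0.04021048]
dock 0.018 534 (array([457.9,  44.5]), array([132.4, 152.8]), 8.25)
dock 0.028 268 (array([457.4,  39.3]), array([115.3, 157.8]), 8.54)
bottle [0.64  0.327 0.05 ]
box [0.626 0.226 0.016]
mixer [0.627 0.037 0.137]
side
yellow 136 (array([447.2,  92. ]), array([95.9, 25.1]), 3.48) med [0.4463 0.0965 0.0129] zmax 0.01567425131204686
red 115 (array([487.4, 269.1]), array([ 9.3, 23.4]), 29.27) med [0.484  0.2761 0.0716] zmax 0.07861916827566828
blocktop 3054 (array([476.9, 292.6]), array([ 92. , 113.6]), 19.46) [0.47363713 0.30584647 0.03967198]
[0.17, -0.36, 0.52] [59.75342206 -5.56093092 -1.75538156 87.43503473 -0.17352556 98.12599677
 -7.73799165]
[0.4, -0.1, 0.52] [ 33.39076245  -2.9908965  -23.99973211  84.87973007  -1.23074967
  97.85174397 -56.46787931]
[0.3, 0.2, 0.3] [ 45.84494505 -13.88249453 -70.83983167 114.14581461 -13.87039122
  71.01797319 -85.59018842]
```

View pics/crop.png

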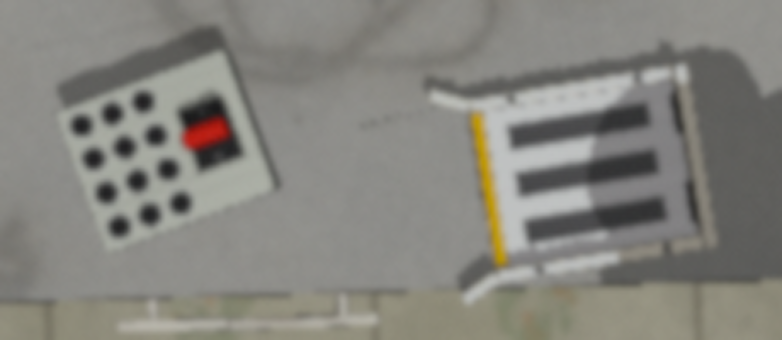

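```bash
cat >> h.py <<'E'
def Rz(a): a=np.deg2rad(a);c,s=np.cos(a),np.sin(a);return np.array([[c,-s,0],[s,c,0],[0,0,1.]])
def Rx(a): a=np.deg2rad(a);c,s=np.cos(a),np.sin(a);return np.array([[1,0,0],[0,c,-s],[0,s,c]])
# tool in block frame: z down, tool y along block x (either way)
G1=np.array([[0,1,0],[1,0,0],[0,0,-1.]]); G2=np.array([[0,-1,0],[-1,0,0],[0,0,-1.]])
def wcloud(bot,tag):
    o=bot.get_obs();im,d=bot.get_image('wrist');p=bot.camera_params('wrist')
    T=np.eye(4);T[:3,:3]=o['eef_rot'];T[:3,3]=o['tool_pos'];T=T@np.array(p['T_tool_cam'])
    cv2.imwrite(f'pics/{tag}.png',im);return im,d,cloud(bot,'wrist',d,T)
E
python3 - <<'E'
from bench import bot
from h import *
o=bot.get_obs()
q=np.array(bot.ik([.17,-.36,.52],o['eef_rot']));bot.set_joints(q);
q[0]+=88;bot.set_joints(q);o=bot.get_obs();print(o['time'],o['tool_pos'],np.round(o['eef_rot'],2).tolist())
for g in(G1,G2):
    R=Rz(19.4)@g
    for p in([.45,.22,.3],[.49,.262,.045],[.46,-.003,.05]):
        k=bot.ik(p,R);print(p,None if k is None else np.round(k))
E
```

```text
4.4917 [-0.35342529 -0.18332314  0.51986977] [[0.44, -0.9, 0.0], [-0.9, -0.44, 0.0], [0.0, -0.0, -1.0]]
[0.45, 0.22, 0.3] [ 24.  20. -70.  99.  20.  75. -31.]
[0.49, 0.262, 0.045] [ 14.  52. -71. 107.  56.  65. -60.]
[0.46, -0.003, 0.05] [ 47.  43. -71. 120.  51.  56. -33.]
[0.45, 0.22, 0.3] [ 24.  20. -70.  99.  20.  75. 149.]
[0.49, 0.262, 0.045] [ 14.  52. -71. 107.  56.  65. 120.]
[0.46, -0.003, 0.05] [ 47.  43. -71. 120.  51.  56. 147.]
```

Joint 1 turns opposite to what I assumed, but the arm swung away through free air. I'll swing it back the other way at the same safe height.

Run:
```python
from bench import bot
from h import *
q=np.array(bot.get_obs()['qpos']);q[0]=-28;bot.set_joints(q);o=bot.get_obs();print(o['time'],o['tool_pos'],np.round(o['qpos']),o['ft_force'])
print(np.round(bot.camera_params('wrist')['T_tool_cam'],3).tolist())
for i,g in enumerate((G1,G2)):
    for y,p in((19.4,[.45,.22,.3]),(19.4,[.49,.262,.045]),(8.3,[.46,-.003,.05])):
        k=bot.ik(p,Rz(y)@g);print(i,p,None if k is None else np.round(k))
```

```text
7.85 [0.36650024 0.15552713 0.51990704] [-28.  -6.  -2.  87.  -0.  98.  -8.] [-0.3301005  -0.34515847  0.70620541]
[[-0.0, -0.966, -0.26, 0.073], [1.0, -0.0, 0.0, -0.001], [-0.0, -0.26, 0.966, -0.162], [0.0, 0.0, 0.0, 1.0]]
0 [0.45, 0.22, 0.3] [-29.   8.  -3. 102.   0.  70. -13.]
0 [0.49, 0.262, 0.045] [-30.  29.  -4. 110.   3.  40. -16.]
0 [0.46, -0.003, 0.05] [-15.  22.  11. 124.  -7.  35.  10.]
1 [0.45, 0.22, 0.3] [ 24.  20. -70.  99.  20.  75. 149.]
1 [0.49, 0.262, 0.045] [-28.  30.  -6. 110.   5.  41. 162.]
1 [0.46, -0.003, 0.05] [ -56.   44.   72.  126.  -55.   53. -121.]
```

Run:
```python
from bench import bot
from h import *
def blob(name,P,m): print(name,m.sum(),rect(P,m),'medz',np.median(P[m][:,2]))
bot.move_pose([.458,.04,.26],Rz(8.3)@G1);bot.wait(.2)
im,d,P=wcloud(bot,'w_dock');y,r=rep(bot,im,P,d>0)
c=np.array([.4596,.0328]);R=Rz(8.3)
L=(P-np.array([*c,0]))@R   # dock frame
near=(d>0)&(abs(L[...,0])<.075)&(abs(L[...,1])<.1)
for lo,hi in((.002,.0075),(.018,.026),(.030,.038)):
    k=near&(P[...,2]>lo)&(P[...,2]<hi);blob((lo,hi),P,k)
np.savez('pics/wd.npz',P=P,d=d)
bot.move_pose([.49,.262,.18],Rz(19.4)@G1);bot.wait(.2)
im,d,P=wcloud(bot,'w_blk');rep(bot,im,P,d>0);np.savez('pics/wb.npz',P=P,d=d)
k=(d>0)&(np.hypot(P[...,0]-.48,P[...,1]-.29)<.08)&(abs(P[...,2]-.04)<.006);blob('blk',P,k)
k=(d>0)&(np.hypot(P[...,0]-.48,P[...,1]-.29)<.08)&(P[...,2]>.06)&(P[...,2]<.09);blob('lug',P,k)
print(bot.get_obs()['time'])
a=cv2.imread('pics/w_dock.png');b=cv2.imread('pics/w_blk.png');cv2.imwrite('pics/w2.png',cv2.resize(np.hstack([a,b]),(800,300)))
```

```text
yellow 484 (array([446.5,  95.2]), array([97.9,  7. ]), 8.33) med [0.4454 0.0953 0.0143] zmax 0.01735603213664333
(0.002, 0.0075) 7561 (array([461.6,  30.2]), array([147.7, 193.4]), 9.91) medz 0.0044681656994510766
(0.018, 0.026) 1962 (array([453.7,  46.5]), array([134.4, 153.4]), 7.85) medz 0.022171973423113944
(0.03, 0.038) 762 (array([464.7, -30.1]), array([114.1,  12.6]), 7.47) medz 0.033756951299452165
red 402 (array([486.2, 265. ]), array([10.5, 26.1]), 19.39) med [0.4862 0.2661 0.078 ] zmax 0.07995195035251323
blk 12100 (array([476.7, 292.7]), array([ 92.1, 110.1]), 19.31) medz 0.04046649236325514
lug 530 (array([486.6, 264.8]), array([11.6, 28.1]), 19.25) medz 0.07772120940357138
10.4417
```

View pics/w2.png

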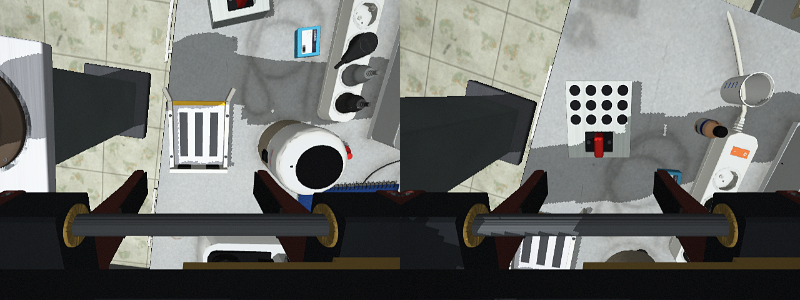

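The wrist view shows the dock, its sill at about (198,103) in the left half, and the block with its lug at (599,146) in the right half. Wrist and side measurements agree: lug (0.4865, 0.2648), sill (0.4465, 0.0952), dock yaw 8.3°. Next I'll grasp the lug and slide the block to a staging point in front of the dock.

```bash
cat >> h.py <<'E'
YAW=8.3; D=np.array([.4555,.0334,0])
TL=np.array([0,-.030,.045])
def tool(yr,zr=0,t=0,x=0,dyaw=0):
    """rear edge at dock y=yr, height zr, lead edge up by t deg -> TCP pose"""
    Rb=Rz(dyaw)@Rx(-t); rel=Rb@(TL-np.array([0,.055,0]))
    p=np.array([x,yr,zr])+rel
    return D+Rz(YAW)@p, Rz(YAW)@Rb@G1
def go(bot,*a,v=.05,guard=None,**k):
    p,R=tool(*a,**k); return bot.movel(p,R,velocity=v,guard=guard)
def fy(bot,n=1):  # force on the tool in dock frame
    return Rz(YAW).T@np.mean([bot.get_obs()['ft_force'] for _ in range(n)],0)
E
python3 - <<'E'
from bench import bot
from h import *
R=Rz(19.35)@G1
bot.movel([.4866,.2647,.045],R,velocity=.12)
bot.grasp(50);o=bot.get_obs();print(o['time'],o['tool_pos'],o['opening'],o['grip_force'],fy(bot))
go(bot,.0665+.110+.035,v=.05)
o=bot.get_obs();print(o['time'],o['tool_pos'],tool(.0665+.145)[0],fy(bot))
im,d=bot.get_image('side');P=cloud(bot,'side',d);cv2.imwrite('pics/s1.png',im)
L=(P-D)@Rz(YAW)
k=(d>0)&(abs(L[...,0])<.07)&(L[...,1]>.08)&(L[...,1]<.26)&(abs(L[...,2]-.04)<.006);print(rect(L,k))
E
```

```text
12.8667 [0.48683351 0.26476557 0.04502926] 0.012189916489339338 49.9982875585556 [ 1.96395522  0.88244387 -1.78151748]
15.3583 [0.43727725 0.15854549 0.04500024] [0.43723894 0.15857501 0.045     ] [ 0.25366351  1.22200027 -2.21491089]
(array([ -1. , 156.3]), array([ 92.3, 114.5]), 0.43)
```

Run:
```python
from bench import bot
from h import *
go(bot,.1765+.008,v=.04);print(fy(bot))
hit=go(bot,.1765-.006,v=.012,guard=10);bot.wait(.15)
o=bot.get_obs();L=Rz(YAW).T@(o['tool_pos']-D);print(hit,o['time'],L,'lead y',L[1]-.025,fy(bot,3))
```

```text
[-0.28357514 -2.83280388  1.50304155]
True 17.1417 [0.00020363 0.09177744 0.04496386] lead y 0.06677743685742704 [ 0.46357895 -0.37436981  5.20572075]
```

Run:
```python
from bench import bot
from h import *
o=bot.get_obs();yr=.1100+ (Rz(YAW).T@(o['tool_pos']-D))[1]-.025
for i in range(8):
    yr-=.0004;go(bot,yr,v=.01);bot.wait(.1)
    f=fy(bot,2);L=Rz(YAW).T@(bot.get_obs()['tool_pos']-D);print(round(yr,4),L[1]-.025,f)
    if f[1]>8: break
bot.wait(.2);print(fy(bot,3),bot.get_obs()['time'],bot.get_obs()['wrist_torque'])
```

```text
0.1764 0.06670986856585806 [ 0.93210688  2.7714499  -0.79732482]
0.176 0.0666498005328352 [ 1.84001503  6.09214301 -1.1663375 ]
0.1756 0.06660352565936031 [ 1.52429982  6.73385554 -1.68507054]
0.1752 0.06654805332419941 [1.91564151 6.96163076 0.07691724]
0.1748 0.06649618444002639 [ 0.89149213  9.50073941 -0.11487945]
[ 1.86710091  8.9499787  -0.84603654] 19.0917 [ 2.05420236  0.04013714 -0.29962492]
```

Butt confirmed: about 9 N at the lead edge, y = 0.0665. Now I'll back off slightly, tip the edge up, move it over the sill and rest it there.

Run:
```python
from bench import bot
from h import *
def st(n):
    o=bot.get_obs();print(n,round(o['time'],2),np.round(fy(bot,2),1),np.round(Rz(YAW).T@(o['tool_pos']-D),4),round(o['opening'],4))
go(bot,.1795,v=.03);st('back')
go(bot,.1795,0,5.5,v=.03);go(bot,.1795,0,11,v=.03);st('tip')
go(bot,.1652,0,10.6,v=.03);st('over')
go(bot,.1652,0,7.6,v=.02);bot.wait(.4);st('rest')
im,d=bot.get_image('side');cv2.imwrite('pics/s2.png',im)
cv2.imwrite('pics/s2c.png',cv2.resize(im[190:350,270:450],None,fx=3.3,fy=3.3,interpolation=2))
```

```text
back 19.4 [ 0.6 -3.5  3.2] [-0.0001  0.0935  0.045 ] 0.0117
tip 20.32 [ 0.4  0.1 -7.1] [-0.0005  0.1045  0.0599] 0.012
over 20.96 [ 0.6  0.7 -7.2] [0.     0.0899 0.0599] 0.0118
rest 21.76 [-1.3  4.3  4. ] [0.0005 0.0875 0.0562] 0.0116
```

View pics/s2c.png

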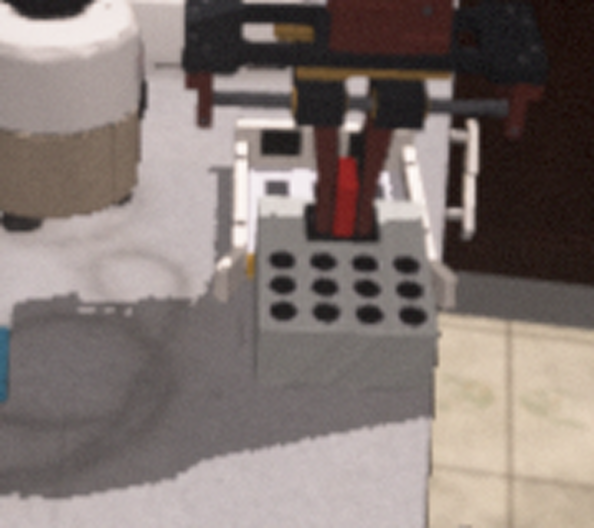

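The crop shows the lug pinched at (345,195), the block inside the flared mouth, and its leading edge up on the sill with the rear down. Next I'll slide on over the sill following the natural rocking path.

```bash
cat >> h.py <<'E'
def rear(yr): return yr,0,np.rad2deg(np.arctan(.0142/(yr-.0665)))
def lead(yl,zl=.0045,t=None):
    if t is None: t=-np.arctan((.0143-zl)/(.0585-yl))
    else: t=np.deg2rad(t)
    return yl+.110*np.cos(t), zl-.110*np.sin(t), np.rad2deg(t)
E
python3 - <<'E'
from bench import bot
from h import *
def st(n):
    o=bot.get_obs();print(n,round(o['time'],2),np.round(fy(bot,2),1),np.round(Rz(YAW).T@(o['tool_pos']-D),4))
segs=[rear(y) for y in(.150,.136,.1235)]+[(.122,.0062,8),(.1205,.0143,0)]+[(lead(.0105,.0085,-7))]+[lead(y) for y in(.010,-.010,-.03,-.044)]
for s in segs:
    print(np.round(s,4),end=' ');h=go(bot,*s,v=.03,guard=22);st(h)
    if h: break
im,d=bot.get_image('side');cv2.imwrite('pics/s3c.png',cv2.resize(im[170:330,270:450],None,fx=3.3,fy=3.3,interpolation=2))
E
```

```text
[0.15   0.     9.6514] False 22.41 [-0.2 -0.9 -5.4] [-0.0005  0.0728  0.0583]
[ 0.136   0.     11.5475] False 22.97 [ 0.4  0.5 -6.4] [-0.      0.0618  0.0611]
[ 0.1235  0.     13.9889] False 23.46 [-1.  -0.2 -8.2] [0.     0.0522 0.0642]
[1.22e-01 6.20e-03 8.00e+00] False 23.88 [ 0.7  0.1 -6.3] [-0.0001  0.0435  0.0627]
[0.1205 0.0143 0.    ] False 24.33 [-0.5  0.6 -6.9] [-0.0001  0.0357  0.0592]
[ 0.1197  0.0219 -7.    ] False 24.7 [-0.6  0.3 -7. ] [0.     0.0298 0.0561]
[  0.1178   0.0263 -11.4235] False 25.02 [ 0.5 -2.4 -4.9] [0.0003 0.0257 0.0536]
[ 0.0989  0.0201 -8.1418] False 25.74 [-0.4 -1.1 -6.9] [-0.0001  0.0084  0.0525]
[ 0.0793  0.0166 -6.3189] False 26.51 [ 0.5  0.1 -8.3] [-0.    -0.01   0.052]
[ 0.0655  0.015  -5.4614] False 27.1 [ 0.5  0.5 -7.7] [-0.     -0.0234  0.0517]
```

View pics/s3c.png

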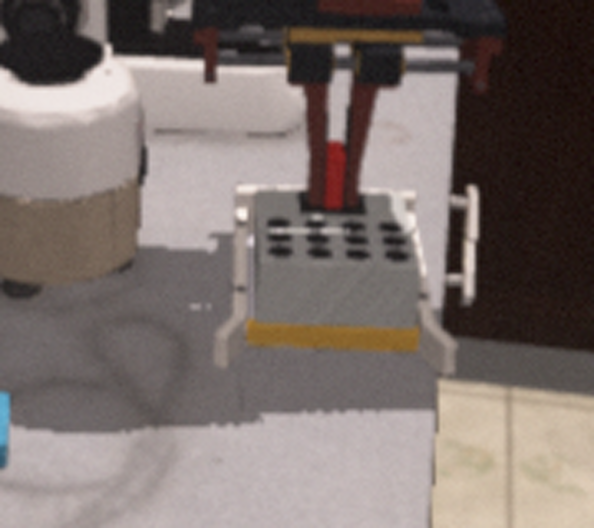

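The block is over the sill, nose down inside the dock and centred between the walls, with its rear just ahead of the sill. Next: drop it flat, regrip so it seats, and press it home.

Run:
```python
from bench import bot
from h import *
def st(n):
    o=bot.get_obs();L=Rz(YAW).T@(o['tool_pos']-D);print(n,round(o['time'],2),np.round(fy(bot,3),1),np.round(L,4),'lead',round(L[1]-.025,4))
go(bot,*lead(-.0535,.0045,-4.6),v=.03,guard=15);st('a')
go(bot,.0560,.0045,0,v=.02,guard=15);st('flat')
go(bot,.0560,.0036,0,v=.02);bot.wait(.1);st('seat')
bot.let_go();bot.wait(.2);st('open')
im,d=bot.get_image('side');P=cloud(bot,'side',d);L=(P-D)@Rz(YAW)
k=(d>0)&(abs(L[...,0])<.06)&(abs(L[...,1])<.08)&(L[...,2]>.037)&(L[...,2]<.055);print(rect(L,k))
X=L[k];A=np.c_[X[:,:2],np.ones(len(X))];print('plane',np.linalg.lstsq(A,X[:,2],rcond=None)[0])
```

```text
a 27.59 [-0.1  0.1 -8.1] [-0.0001 -0.0324  0.0513] lead -0.0574
flat 27.93 [-0.1  0.2 -7.6] [-0.0001 -0.0281  0.0495] lead -0.0531
seat 28.27 [-3.1  4.   5. ] [-0.     -0.0289  0.049 ] lead -0.0539
open 29.71 [ 0.4 -0.9 -0.2] [-0.     -0.029   0.0486] lead -0.054
(array([-1.3,  0.8]), array([115.6, 103.9]), 88.57)
plane [-0.00111155 -0.03313672  0.04434509]
```

Run:
```python
from bench import bot
from h import *
b=fy(bot,6)[1]
bot.grasp(25);bot.wait(.1)
L=Rz(YAW).T@(bot.get_obs()['tool_pos']-D);yl=L[1]-.025;print('base',b,fy(bot,4))
for i in range(40):
    yl-=.0004;p,R=tool(yl+.110,.0036);bot.movel(p,R,velocity=.01);bot.wait(.06)
    f=np.mean([(fy(bot)[1],bot.wait(.01))[0] for _ in range(4)])-b;a=(Rz(YAW).T@(bot.get_obs()['tool_pos']-D))[1]-.025;print(round(yl,4),round(a,4),round(f,1))
    if f>13: break
for i in range(5): bot.wait(.25);print(np.round(fy(bot,2)-[0,b,0],1))
print(bot.get_obs()['time'])
```

```text
base 0.12387090017487674 [0.2651852  1.14898081 0.33601739]
-0.0544 -0.054 2.9
-0.0548 -0.0544 5.2
-0.0552 -0.055 4.4
-0.0556 -0.0557 3.8
-0.056 -0.0561 3.9
-0.0564 -0.0565 3.5
-0.0568 -0.0569 3.4
-0.0572 -0.0572 3.6
-0.0576 -0.0576 4.0
-0.058 -0.058 3.5
-0.0584 -0.0584 4.1
-0.0588 -0.0584 5.4
-0.0592 -0.0585 6.4
-0.0596 -0.0586 8.2
-0.06 -0.0586 9.3
-0.0604 -0.0587 10.1
-0.0608 -0.0587 11.1
-0.0612 -0.0587 12.9
-0.0616 -0.0588 14.1
[-0.1 14.   1.8]
[-0.3 13.8  2.7]
[ 0.1 14.8  2.3]
[-0.4 13.5  2.1]
[ 0.1 13.5  1.9]
38.75
```

Run:
```python
from bench import bot
from h import *
p,R=tool(.110-.0588,.004);bot.movel(p,R,velocity=.01)
bot.let_go();bot.wait(.2)
bot.movel(p+[0,0,.13],R,velocity=.1)
bot.movel(p+[-.03,.06,.2],R,velocity=.15);bot.wait(.2)
im,d,P=wcloud(bot,'w_end');L=(P-D)@Rz(YAW)
k=(d>0)&(abs(L[...,0])<.06)&(abs(L[...,1])<.08)&(abs(L[...,2]-.044)<.005);print(k.sum(),rect(L,k))
X=L[k];print('plane',np.linalg.lstsq(np.c_[X[:,:2],np.ones(len(X))],X[:,2],rcond=None)[0],bot.get_obs()['time'])
cv2.imwrite('pics/w_end_s.png',im)
```

```text
7250 (array([-1.1, -3.6]), array([110.3,  92.1]), 89.89)
plane [-0.00044409 -0.00800306  0.04468794] 43.1083
```

View pics/w_end_s.png

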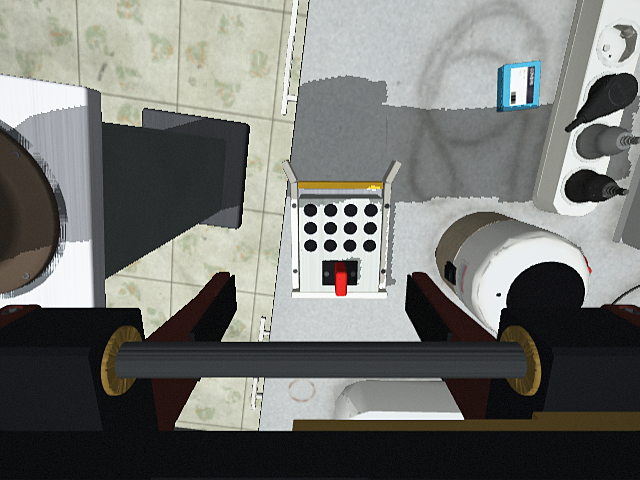

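The block lies flat and square in the dock at about (340,240), behind the sill at (340,185) and up against the stop at (340,293). It is released, with its centre at dock y = -3.6 mm (expected -3.5).

```bash
python3 -c "
from bench import bot
print(bot.job_done())"
```

```text
the job is handed in; nothing more can be done
None
```

The block is flat and square in the dock, pressed home against the stop at about 10 N for just over a second and released. I handed the job in at about 43 s of robot time; the hand-in returned no verdict.

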